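Index a brake disc to the dial gauge

TASK

The brake disc is clamped on a geared indexing table. Wind the table's handwheel (the one with the upright red grip) clockwise, by as many full turns as it takes, so that the yellow paint mark on the disc comes to rest under the tip of the dial gauge (not the lamp or the mirror). One full turn of the handwheel moves the disc one eighth of a turn clockwise; do not push the disc itself, and leave the green air valve alone.

Things in the scene. Friction and masses are not known exactly. Their poses are not given: they have to be found in the camera images.
- handwheel: Dark steel handwheel lying flat, rim 114 mm over all, its top 17 mm above the origin. Origin on the vertical shaft axis, 90 mm above the bench. Its +x axis points to the upright red grip: a freely spinning cylinder, 22 mm in diameter, centre line 50 mm from the axis, 18 to 68 mm above the origin. Turns clockwise (from above) up to 2.8 turns, takes about 3 N at the grip, stays where left.
- disc: Grey steel brake disc, 240 mm in diameter, 220 mm from the handwheel's axis, to its right, on the same fixed base. Origin on its vertical turning axis, 50 mm above the bench; braking face 32 mm above the origin, raised hub (132 mm wide) to 50 mm, brass nut to 64 mm. Its +x axis points to the paint mark. One clockwise turn of the handwheel turns it 45 degrees clockwise.
- paint_mark (a point): Centre of the yellow paint mark (46 mm radially by 22 mm) on top of the braking face, 98 mm from the disc's axis.
- gauge_tip (a point): Stylus tip of the dial gauge, 7 mm above the braking face, 98 mm from the disc's axis. Fixed stand just outside the disc: red foot, white 56 mm dial facing up, top 159 mm above the bench, thin arm with brass stylus and small red ball over the disc. One or two handwheel turns (45 or 90 degrees of disc, give or take 5) clockwise from where the mark starts.
- lamp_tip (a point): Centre of the lens of the inspection lamp, a bystander: a like stand with a black foot and a green top, black lamp head over the disc. It stands at the other of the two places (one or two turns on).
- air_valve (a joint): Green valve wheel, 102 mm over all, on a low brass body on the right-hand side of the bench, a bystander: its turn in rad, 0 at the start, growing clockwise.

How it is judged:
At the end, for the whole second after the job is handed in: The centre of the yellow paint mark is within 18 mm (about 10 degrees of the disc, a quarter turn of the handwheel), seen from above, of the dial gauge's tip, and the handwheel is at rest (horizontal distance between paint_mark and gauge_tip below 0.018 m and angular speed of handwheel below 0.1 rad/s); the robot touches nothing.
It fails at once if the robot pushes the brake disc itself (more than 6 N) (contact force between any of the fingers, the arm and disc above 6 N).
It fails at once if the green air valve is turned more than 0.3 rad (value of joint air_valve above 0.3 rad).
It also fails if it takes over 54 s, if anything falls off the work surface, if the arm or the gripper's body presses on something with over 40 N, if the wrist force passes 120 N, or if a joint passes its speed limit or range.

ROBOT

A 6-joint arm with a two-finger parallel gripper is mounted at the origin on the work surface. World frame = base frame: x ahead of the robot, y to its left, z up, the work surface at z = 0. Lengths are in m, angles in rad, forces in N, time in s.
With the tool pointing down it reaches from about 0.3 to 0.875 m from the base axis. Payload 6.4 kg.
Tool frame: the origin (TCP) lies on the centre line of the jaws, within the pads' length; the fingertips stand 22 mm ahead of it and the grasp point (between the pads) lies 3 mm ahead of it; z points along the fingers, y is the line along which they close (so a half turn about z gives the same grasp; the last joint's range is limited). The gripper opens to 85 mm and grips with 20 to 120 N. Pads are 22 mm wide; open, the fingers measure 114 mm over their backs; the gripper's body (76 mm by 85 mm) begins 54 mm behind the grasp point. The pads swing forward as they close: fully open they stand 13 mm farther back than shut.
Start: joints at [-1.531, 0.181, 1.607, -0, 1.354, -0.206], TCP at [0.14, -0.558, 0.253] pointing down, gripper open.
Joint ranges: [-2.99, 2.99], [-0.89, 2.07], [0.3, 2.58], [-1.14, 4.28], [0, 2.63], [-3.12, 3.12]. Speed limits (rad/s): [2.57, 2.57, 3.01, 3.14, 3.14, 3.14].

INTERFACE

Orientations are given as a unit quaternion [w, x, y, z].
In Python, from bench import ctrl gives the robot as it stands. The module is installed in compiled form; this text tells all that it offers.
- The arm moves only by the tool servo_tool, never from a script. Its argument "commands" is a list of rows, each a list of 3 entries, a list of its own where there are three numbers: the shift along the tool's x, y, z in mm, then the turn about the tool's z in rad, then the finger opening in mm, from 0 to 85.4. In form: [[[dx, dy, dz], turn, jaw], ...]. A call has 1 to 20 rows; each row shifts and turns the commanded pose from where the row before left it, along the tool's axes as they then stand; what a row does not reach is not made up. A row lasts 1/8 s, in which the tool goes at most 62.5 mm and 10.7 degrees, less where a joint would pass 70% of its speed; a pose out of reach is approached as far as the arm can. A call with a gripper value outside its range is refused whole. The fingers move at their own pace and stop on an object; the grip force is fixed at half the most. Time passes only in rows, so rows that do not move let the fingers close. It gives the time, the measured TCP pose, the force, the opening and the grip force at its end, in the units of the state.
- ctrl.get_obs(): the state, without advancing time (a new reading comes with each control period).
- ctrl.camera(name): name is "scene" or "top" or "wrist"; returns a dict with "color" (400x640x3 uint8, red, green, blue), "z_map" (400x640 float32, m along the optical axis (not along the pixel's ray), 0 where there is no reading), "fx", "fy", "cx", "cy" (pixels), "R" (3x3) and "t" (3): a world point X has camera coordinates R X + t. Camera axes: x right, y down, z forward; pixel columns grow to the right and rows downward; lengths in m; the calibration is good to about 2 mm. The wrist camera is an equidistant fisheye: a pixel r from the principal point sees the ray r / f radians off the axis. A picture is of the moment at which its call begins.
- ctrl.hand_in(): hands the job in; it is judged then, once.
The state is a dict: "time_s": time; "q": joint angles; "dq": joint speeds; "joint_efforts": joint torques, N m; "eef_pos": TCP position; "eef_rot": TCP orientation; "wrist_force": force on the tool from outside, world axes, zero at the start; "torque": the same for the moment, N m; "opening": opening from 0.0 (shut) to 1.0 (fully open); "grasp_force": force on a finger pad.
Only numpy, scipy, OpenCV 4.12 (cv2) and the standard library are available. Lean on these libraries where they do the work, as an engineer would, in place of code of your own. Each camera call takes 0.05 s, during which the arm holds its last target. There are 200 camera calls.

## Working session

There is one attempt and no reset: what is moved stays moved. The work goes in short steps, Python scripts to look and compute and a tool call to move; the robot and the scene stay as the last step left them, time stands still between calls to the robot, and variables do not carry over. Pictures are saved under pics/ and viewed, at most 10 in all, crops included, and the job is handed in when it is done.

Besides the shell and the picture viewer there is one more tool, called after "Request:" as name([rows], argument=value, ...), one row to a line, values as JSON. servo_tool: Moves the arm, as the interface text tells. Its arguments: {"type":"object","properties":{"commands":{"type":"array"}},"required":["commands"]}

```bash
mkdir -p pics; cat > h.py <<'E'
import numpy as np, cv2
from bench import ctrl
def px2w(c,u,v,z=None):
    # intersect the pixel's ray with plane z, or use the depth map
    d=np.array([(u-c["cx"])/c["fx"],(v-c["cy"])/c["fy"],1.0]); R,t=np.array(c["R"]),np.array(c["t"])
    o=-R.T@t; r=R.T@d
    s=c["z_map"][int(v),int(u)] if z is None else (z-o[2])/r[2]
    return o+s*r
E
python3 - <<'E'
from h import *
for n in("top","scene"):
    c=ctrl.camera(n); cv2.imwrite(f"pics/{n}0.png",c["color"][...,::-1]); np.savez(f"{n}0.npz",**c)
o=ctrl.get_obs(); print(o["eef_pos"],o["eef_rot"],o["time_s"],o["wrist_force"])
E
```

```text
[ 0.13992321 -0.55725363  0.25246606] [-7.87407220e-04  9.92453668e-01  1.22617670e-01  5.43355771e-05] 0.1 [0.0084409  1.14148792 0.47388875]
```

View pics/top0.png

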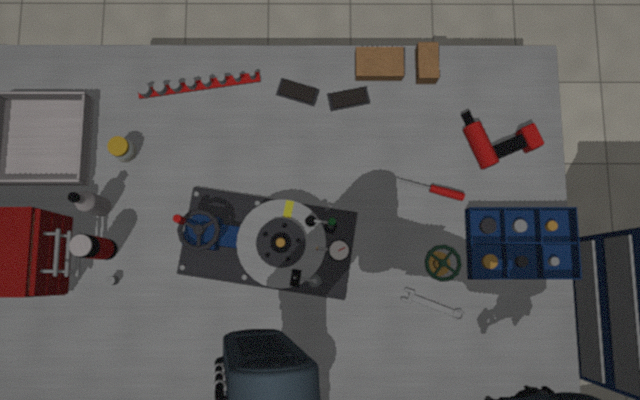

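View pics/scene0.png

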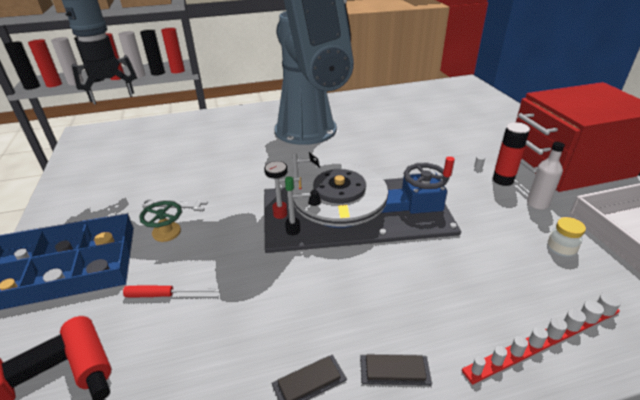

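Top view: the handwheel is at about (199,229) with its grip at (179,219), and the disc is centred near (281,243). The mark is at (289,208), the green-topped lamp near (331,225), the white dial at (339,250) and a black mirror near (296,277). I'll enlarge it.

```bash
python3 - <<'E'
from h import *
c=dict(np.load("top0.npz"))
im=c["color"][180:305,170:365,::-1]
cv2.imwrite("pics/crop0.png",cv2.resize(im,None,fx=4,fy=4,interpolation=cv2.INTER_CUBIC))
print("cam",-c["R"].T@c["t"],c["fx"])
for n,u,v,z in [("wheel",199,229,.107),("nut",281,243,.114),("mark",289,208,.082),("valve",442,262,None),("dial",339,250,.159),("base",320,380,0)]:
    print(n,px2w(c,u,v,z).round(3),px2w(c,u,v).round(3))
hsv=cv2.cvtColor(c["color"],cv2.COLOR_RGB2HSV)
def blob(lo,hi,x0,x1,y0,y1):
    m=cv2.inRange(hsv,lo,hi); M=np.zeros_like(m); M[y0:y1,x0:x1]=m[y0:y1,x0:x1]; v,u=np.nonzero(M); return u.mean(),v.mean(),len(u),u.min(),u.max(),v.min(),v.max()
b=blob((22,120,120),(38,255,255),270,310,190,225);print("mark",b,px2w(c,b[0],b[1],.082))
b=blob((0,150,80),(8,255,255),165,195,205,235);print("grip",b,px2w(c,b[0],b[1],.14))
E
```

```text
cam [ 0.39873595 -0.12277259  1.43560411] 505.41960456690686
wheel [0.532 0.185 0.107] [0.531 0.185 0.108]
nut [ 0.494 -0.031  0.114] [ 0.494 -0.031  0.113]
mark [ 0.591 -0.05   0.082] [ 0.59  -0.05   0.087]
valve [ 0.445 -0.461  0.075] [ 0.445 -0.461  0.075]
dial [ 0.473 -0.181  0.159] [ 0.473 -0.181  0.161]
base [ 0.126 -0.133  0.   ] [ 0.126 -0.133  0.001]
mark (np.float64(288.02608695652174), np.float64(208.5304347826087), 115, np.int64(284), np.int64(292), np.int64(201), np.int64(216)) [ 0.58933741 -0.04729086  0.082     ]
grip (np.float64(177.0681818181818), np.float64(218.13636363636363), 44, np.int64(174), np.int64(180), np.int64(215), np.int64(222)) [0.55646856 0.23505117 0.14      ]
```

View pics/crop0.png

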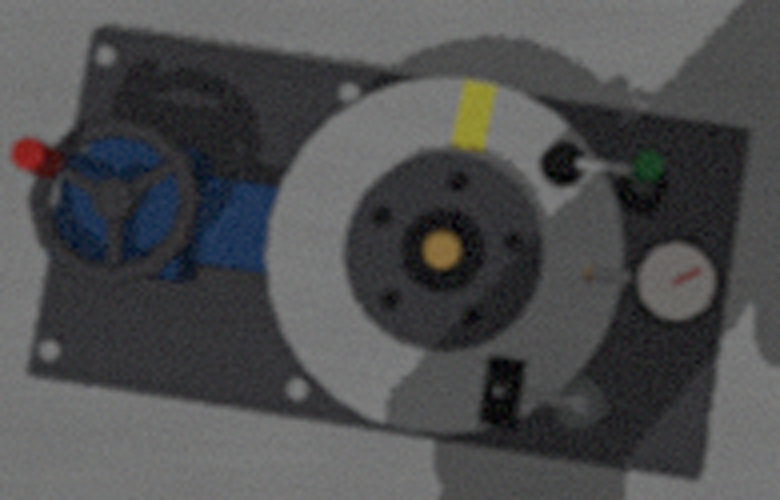

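The brass stylus tip is at crop (588,272), which is px (317,248). The lamp head is at crop (565,163) and the mirror at (503,390). The lamp is about 45° on from the mark and the gauge about 90°, so two turns. Next I'll fix the grip position and the angles.

```bash
cat >> h.py <<'E'
from scipy.spatial.transform import Rotation as Ro
def tool(d,q): # world shift (m) -> tool axes (mm)
    return 1000*Ro.from_quat(np.roll(q,-1)).inv().apply(d)
E
python3 - <<'E'
from h import *
c=dict(np.load("top0.npz")); s=dict(np.load("scene0.npz"))
cr=lambda a,b:(170+a/4-.4,180+b/4-.4)
W=px2w(c,*cr(117,200),.107); D=px2w(c,*cr(441,250),.114); G=px2w(c,*cr(588,272),.095); M=px2w(c,288,208.5,.082);L=px2w(c,*cr(565,163),.12)
print("W",W,"D",D,"WD",np.linalg.norm((W-D)[:2]))
a=lambda p:np.degrees(np.arctan2(*(p-D)[1::-1]))
for n,p in(("mark",M),("gauge",G),("lamp",L)): print(n,p.round(3),a(p),np.linalg.norm((p-D)[:2]))
g=px2w(c,*cr(28,154),.158); print("grip top",g,np.linalg.norm((g-W)[:2]),np.degrees(np.arctan2(*(g-W)[1::-1])))
hs=cv2.cvtColor(s["color"],cv2.COLOR_RGB2HSV); m=cv2.inRange(hs,(0,150,80),(8,255,255)); v,u=np.nonzero(m[150:185,440:460]); u=u+440;v=v+150
print("scene grip",u.mean(),v.mean(),u.min(),u.max(),v.min(),v.max(),px2w(s,u.mean(),v.mean(),.134))
o=ctrl.get_obs(); 
T=np.array([*g[:2],.253]); print(tool(T-o["eef_pos"],o["eef_rot"]),o["q"])
E
```

```text
W [0.52999655 0.18579673 0.107     ] D [ 0.49619526 -0.02827767  0.114     ] WD 0.21672650133123242
mark [ 0.589 -0.047  0.082] -11.485394114279297 0.0951302433446135
gauge [ 0.483 -0.124  0.095] -97.89949429598317 0.0970343968831526
lamp [ 0.553 -0.109  0.12 ] -55.15736982559195 0.09882086810842576
grip top [0.5543716  0.23127015 0.158     ] 0.05159433298680716 61.80742268891974
scene grip 448.1654676258993 166.32374100719426 443 453 157 176 [0.55638864 0.22911151 0.134     ]
[ 593.90058017 -663.94213538    0.67364452] [-1.53126954e+00  1.81506059e-01  1.60787913e+00 -2.34441864e-05
  1.35378586e+00 -2.06322281e-01]
```

Request:
servo_tool([
  [[15,-17,0],0,85],
  [[30,-33,0],0,85],
  [[30,-33,0],0,85],
  [[30,-33,0],0,85],
  [[30,-33,0],0,85],
  [[30,-33,0],0,85],
  [[30,-33,0],0,85],
  [[30,-33,0],0,85],
  [[30,-33,0],0,85],
  [[30,-33,0],0,85],
  [[30,-33,0],0,85],
  [[30,-33,0],0,85],
  [[30,-33,0],0,85],
  [[30,-33,0],0,85],
  [[30,-33,0],0,85],
  [[30,-33,0],0,85],
  [[30,-33,0],0,85],
  [[30,-33,0],0,85],
  [[30,-33,0],0,85],
  [[15,-17,0],0,85],
])

```text
time_s: 2.6
eef_pos: [0.5403, 0.1921, 0.2526]
eef_rot: [-0.0, 0.992, 0.123, -0.0]
wrist_force: [-0.2, -0.6, -0.1]
opening: 0.991
grasp_force: 0.0
```

```bash
python3 - <<'E'
from h import *
c=ctrl.camera("wrist"); cv2.imwrite("pics/wrist1.png",c["color"][...,::-1])
o=ctrl.get_obs(); q=o["eef_rot"]; print(o["eef_pos"],q,o["time_s"],o["q"].round(2) if hasattr(o["q"],"round") else o["q"])
print(tool(np.array([.555,.230,.253])-o["eef_pos"],q), Ro.from_quat(np.roll(q,-1)).as_matrix().round(3))
def fish(P):
    p=np.array(c["R"])@P+c["t"]; r=np.hypot(p[0],p[1]); th=np.arctan2(r,p[2]); return c["cx"]+c["fx"]*th*p[0]/r, c["cy"]+c["fy"]*th*p[1]/r
for P in([.555,.23,.158],[.555,.23,.108],[.53,.186,.107]): print(fish(np.array(P)))
E
```

```text
[0.54083178 0.19345139 0.25268061] [-7.24833032e-04  9.92327808e-01  1.23632504e-01  2.11474031e-05] 2.65 [0.14 0.18 1.61 0.   1.35 1.46]
[ 22.70302578 -31.95531137  -0.26856772] [[ 0.969  0.245 -0.   ]
 [ 0.245 -0.969  0.001]
 [ 0.    -0.001 -1.   ]]
(np.float64(274.4812176917085), np.float64(176.56118610911554))
(np.float64(282.8545543126066), np.float64(165.47928186566674))
(np.float64(324.57814356444163), np.float64(203.7232515113357))
```

View pics/wrist1.png

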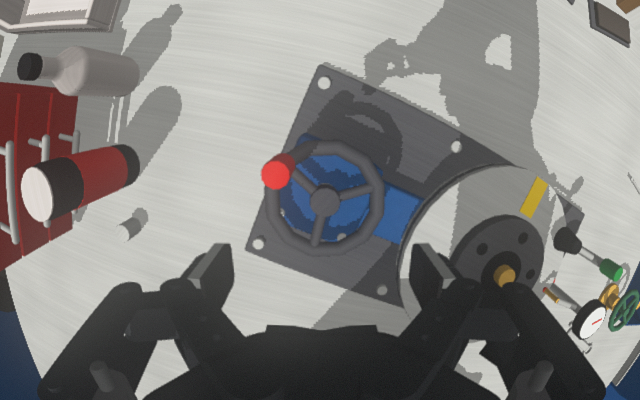

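The wrist view shows the grip's top at (276,172), against (274,177) predicted, and the hub at (324,203), against (325,204) predicted. The positions agree to about 2 mm, so I'll go over the grip and descend.

Request:
servo_tool([
  [[12,-17,0],0,85],
  [[11,-17,0],0,85],
  [[0,0,20],0,85],
  [[0,0,30],0,85],
  [[0,0,30],0,85],
  [[0,0,20],0,85],
  [[0,0,13],0,85],
  [[0,0,0],0,85],
  [[0,0,0],0,85],
])

```text
time_s: 3.78
eef_pos: [0.5548, 0.2288, 0.1414]
eef_rot: [-0.0, 0.992, 0.123, 0.001]
wrist_force: [0.2, -0.3, 0.2]
opening: 0.993
grasp_force: 0.0
```

```bash
python3 - <<'E'
from h import *
c=ctrl.camera("wrist"); cv2.imwrite("pics/wrist2.png",c["color"][...,::-1])
o=ctrl.get_obs(); print(o["eef_pos"],o["wrist_force"],tool(np.array([.555,.230,.139])-o["eef_pos"],o["eef_rot"]))
E
```

```text
[0.55487764 0.22882271 0.14157106] [ 0.01676185 -0.16671434 -0.50313103] [ 0.39961941 -1.11244206  2.5717942 ]
```

View pics/wrist2.png

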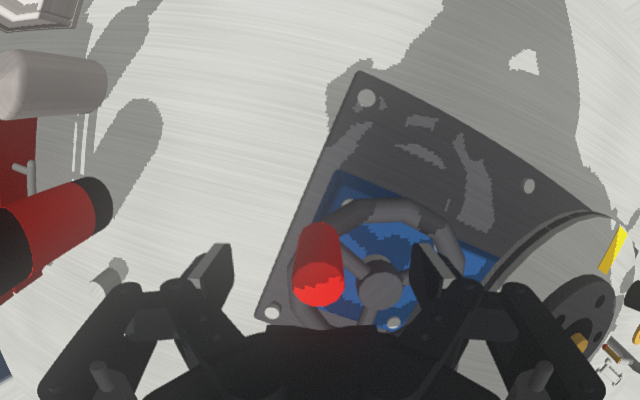

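The grip stands between the pads, top at (318,290), roughly central. I'll close on it.

Request:
servo_tool([
  [[0,-1,2],0,15],
  [[0,0,0],0,15],
  [[0,0,0],0,15],
  [[0,0,0],0,15],
  [[0,0,0],0,15],
  [[0,0,0],0,15],
])

```text
time_s: 4.58
eef_pos: [0.5539, 0.2298, 0.1386]
eef_rot: [-0.0, 0.992, 0.123, 0.0]
wrist_force: [-0.6, 1.4, 3.4]
opening: 0.237
grasp_force: 58.8
```

```bash
python3 - <<'E'
from h import *
o=ctrl.get_obs(); q=o["eef_rot"]; print(o["eef_pos"],o["wrist_force"],o["torque"],o["grasp_force"],o["opening"])
# 18 deg steps clockwise on 50 mm radius from the grip angle, tool axes
W=np.array([.530,.1858]); p=o["eef_pos"][:2]-W; a=np.arctan2(p[1],p[0]); print(np.hypot(*p),np.degrees(a))
A=a-np.radians(18)*np.arange(21); P=.05*np.c_[np.cos(A),np.sin(A),0*A]
print(np.array([tool(d,q) for d in np.diff(P,axis=0)]).round(1).tolist())
E
```

```text
[0.55390787 0.22983178 0.13861886] [-0.57093278  1.37907038  3.41815994] [0.20419867 0.13222626 0.01682114] 58.75757843255997 0.23743073524609598
0.05010372593685268 61.49943329640524
[[9.7, 12.3, 0.0], [5.5, 14.7, -0.0], [0.7, 15.6, -0.0], [-4.2, 15.1, -0.0], [-8.7, 13.0, -0.0], [-12.3, 9.7, -0.0], [-14.7, 5.5, -0.0], [-15.6, 0.7, -0.0], [-15.1, -4.2, -0.0], [-13.0, -8.7, -0.0], [-9.7, -12.3, -0.0], [-5.5, -14.7, 0.0], [-0.7, -15.6, 0.0], [4.2, -15.1, 0.0], [8.7, -13.0, 0.0], [12.3, -9.7, 0.0], [14.7, -5.5, 0.0], [15.6, -0.7, 0.0], [15.1, 4.2, 0.0], [13.0, 8.7, 0.0]]
```

Request:
servo_tool([
  [[4.8,6.2,0],0,15],
  [[4.9,6.1,0],0,15],
  [[5.5,14.7,0],0,15],
  [[0.7,15.6,0],0,15],
  [[-4.2,15.1,0],0,15],
  [[0,0,0],0,15],
])

```text
time_s: 5.32
eef_pos: [0.5783, 0.1746, 0.1385]
eef_rot: [0.0, 0.993, 0.122, -0.002]
wrist_force: [-6.9, -0.3, 9.0]
opening: 0.235
grasp_force: 59.5
```

```bash
cat > st.py <<'E'
from h import *
o=ctrl.get_obs(); c=ctrl.camera("top"); W=np.array([.530,.1858]); p=o["eef_pos"][:2]-W
print("t",o["time_s"],"r",np.hypot(*p),"ang",np.degrees(np.arctan2(p[1],p[0])),"z",o["eef_pos"][2],"F",np.round(o["wrist_force"],1),"open",o["opening"],o["grasp_force"])
hsv=cv2.cvtColor(c["color"],cv2.COLOR_RGB2HSV)[190:300,235:330]
m=cv2.inRange(hsv,(25,120,100),(38,255,255)); v,u=np.nonzero(m)
if len(u):
    M=px2w(c,u.mean()+235,v.mean()+190,.082)[:2]-[.4962,-.0283]; print("mark",len(u),"r",np.hypot(*M),"deg",np.degrees(np.arctan2(M[1],M[0])))
E
python3 st.py
```

```text
t 5.325 r 0.04953562030943269 ang -13.021872553265988 z 0.13851279957782076 F [-6.9 -0.3  9. ] open 0.23487081116535635 59.51198995113373
mark 14 r 0.09924199902877237 deg -20.734724348427655
```

The wheel has turned 74.5° and the disc 9.2°, with small forces. I'll go on to complete the first turn.

Request:
servo_tool([
  [[-8.7,13.0,0],0,15],
  [[-12.3,9.7,0],0,15],
  [[-14.7,5.5,0],0,15],
  [[-15.6,0.7,0],0,15],
  [[-15.1,-4.2,0],0,15],
  [[-13.0,-8.7,0],0,15],
  [[-9.7,-12.3,0],0,15],
  [[-5.5,-14.7,0],0,15],
  [[-0.7,-15.6,0],0,15],
  [[4.2,-15.1,0],0,15],
  [[8.7,-13.0,0],0,15],
  [[12.3,-9.7,0],0,15],
  [[14.7,-5.5,0],0,15],
  [[15.6,-0.7,0],0,15],
  [[15.1,4.2,0],0,15],
  [[13.0,8.7,0],0,15],
  [[0,0,0],0,15],
])

```text
time_s: 7.5
eef_pos: [0.5547, 0.2295, 0.1386]
eef_rot: [0.001, 0.992, 0.122, 0.0]
wrist_force: [1.4, -3.7, 6.2]
opening: 0.242
grasp_force: 60.2
```

```bash
python3 st.py
```

```text
t 7.5 r 0.05020414199865453 ang 60.482977771487676 z 0.13858802174469304 F [ 1.4 -3.7  6.2] open 0.24156711824264776 60.18726468086243
mark 19 r 0.08424894206518269 deg -54.89005952339879
```

Request:
servo_tool([
  [[9.7,12.3,0],0,15],
  [[5.5,14.7,0],0,15],
  [[0.7,15.6,0],0,15],
  [[-4.2,15.1,0],0,15],
  [[-8.7,13.0,0],0,15],
  [[-12.3,9.7,0],0,15],
  [[-14.7,5.5,0],0,15],
  [[-15.6,0.7,0],0,15],
  [[-15.1,-4.2,0],0,15],
  [[-13.0,-8.7,0],0,15],
  [[-9.7,-12.3,0],0,15],
  [[-5.5,-14.7,0],0,15],
  [[-0.7,-15.6,0],0,15],
  [[4.2,-15.1,0],0,15],
  [[8.7,-13.0,0],0,15],
  [[12.3,-9.7,0],0,15],
  [[14.7,-5.5,0],0,15],
  [[15.6,-0.7,0],0,15],
  [[7.7,1.6,0],0,15],
  [[0,0,0],0,15],
])

```text
time_s: 10.05
eef_pos: [0.5316, 0.2363, 0.1386]
eef_rot: [0.0, 0.992, 0.123, 0.0]
wrist_force: [2.3, -0.9, 7.4]
opening: 0.24
grasp_force: 60.2
```

```bash
python3 st.py; python3 - <<'E'
from h import *
c=ctrl.camera("top"); cv2.imwrite("pics/crop3.png",cv2.resize(c["color"][180:305,170:365,::-1],None,fx=4,fy=4,interpolation=cv2.INTER_CUBIC))
E
```

```text
t 10.05 r 0.05051370488360954 ang 88.21792300955713 z 0.13856245671487738 F [ 2.3 -0.9  7.4] open 0.24009433922521703 60.208474695682526
mark 10 r 0.10701393199060556 deg -96.73020524868132
```

View pics/crop3.png

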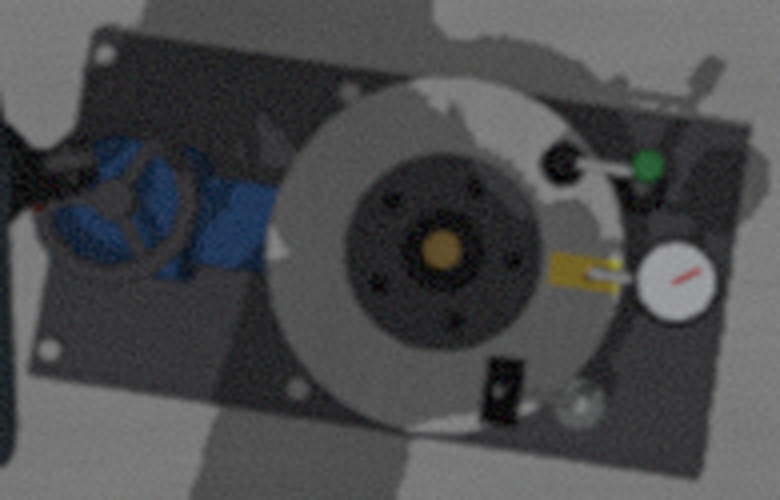

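The mark is now centred at crop (583,272), under the stylus at (588,272). I'll release and withdraw upward.

Request:
servo_tool([
  [[0,0,0],0,60],
  [[0,0,0],0,60],
  [[0,0,0],0,60],
  [[0,0,0],0,60],
  [[0,0,-10],0,60],
  [[0,0,-25],0,60],
  [[0,0,-30],0,60],
  [[0,0,-30],0,60],
  [[0,0,-15],0,60],
  [[0,0,0],0,60],
  [[0,0,0],0,60],
])

```text
time_s: 11.52
eef_pos: [0.5306, 0.2354, 0.247]
eef_rot: [0.0, 0.992, 0.123, -0.001]
wrist_force: [-0.5, 0.1, -0.6]
opening: 0.703
grasp_force: 0.0
```

```bash
python3 st.py; python3 - <<'E'
from h import *
c=ctrl.camera("top"); cv2.imwrite("pics/crop4.png",cv2.resize(c["color"][180:305,170:365,::-1],None,fx=4,fy=4,interpolation=cv2.INTER_CUBIC))
E
```

```text
t 11.525 r 0.04964031154426803 ang 89.35443159193319 z 0.24697246331390205 F [-0.5  0.1 -0.6] open 0.7028273498226628 0.0
mark 41 r 0.0908035902594106 deg -94.50099052801569
```

View pics/crop4.png

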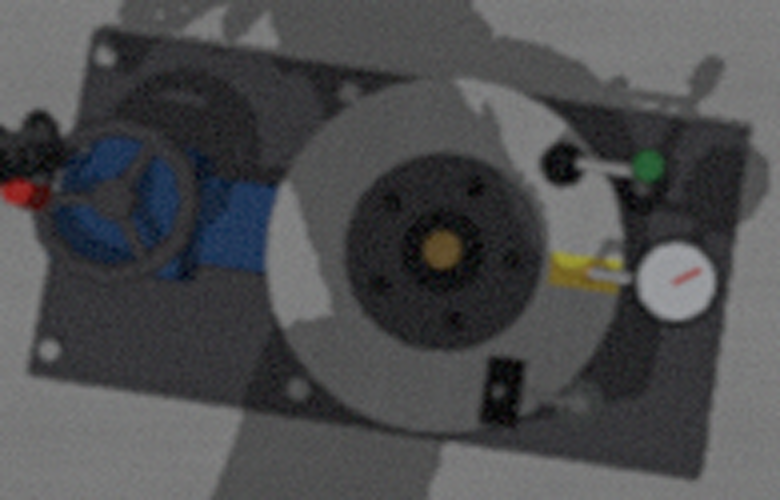

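The mark stays under the stylus, centred at about (584,272), and the gripper is clear of the grip. I'll hand it in.

```bash
python3 -c "
from bench import ctrl; print(ctrl.hand_in())"
```

```text
the job is handed in; nothing more can be done
None
```

I wound the handwheel about 1.92 turns clockwise, which put the yellow mark under the dial gauge's tip (in line to within about 3 mm in the top view); then I released the grip, drew the arm clear and handed the job in, though no verdict came back.

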